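# Show a sample tube to the inspection camera

### The arm

A 6-joint arm with a two-finger parallel gripper is mounted at the origin on a cart in front of the work surface, level with it; the furniture and walls round the work are solid. World frame = base frame: x ahead of the robot, y to its left, z up, the work surface at z = 0. Lengths are in m, angles in degrees, forces in N, time in s.
With the tool pointing down it reaches from about 0.35 to 0.975 m from the base axis. Payload 4.9 kg.
Tool frame: the origin (TCP) lies between the finger pads; the fingertips stand env.finger_overhang ahead of it and the grasp point (between the pads) lies 6 mm ahead of it (env.finger_overhang is the distance from the TCP to the fingertips, in m); z points along the fingers, y is the line along which they close (so a half turn about z gives the same grasp; the last joint's range is limited). The gripper opens to 85 mm and grips with 20 to 120 N. Pads are 22 mm wide; open, the fingers measure 114 mm over their backs; the gripper's body (76 mm by 85 mm) begins 54 mm behind the grasp point. The pads swing forward as they close: fully open they stand 13 mm farther back than shut.
Start: joints at [-78.553, 3.019, 92.412, -0, 84.569, -6.818], TCP at [0.196, -0.593, 0.256] pointing down, gripper open.
Joint ranges: [-172.51, 172.51], [-57.92, 126.97], [3.15, 148.05], [-58.71, 238.71], [5.1, 150.11], [-179.66, 179.66]. Speed limits (degrees/s): [147.25, 147.25, 180, 180, 180, 180].

### API

Orientations are given as [roll, pitch, yaw] about the fixed x, y, z axes, in that order (R = Rz(yaw) Ry(pitch) Rx(roll)).
In Python, from plant import env gives the robot as it stands. The module is installed in compiled form; this text tells all that it offers.
- The arm moves only by the shell command python3 -m pendant 'ROWS' [FORCE]. ROWS is JSON, one flat list of numbers, 5 for each row, row after row: the opening, from -1 (shut) to 1 (fully open), then the shift along the tool's x, y, z in cm, then the turn about the tool's z in rad. In form: [jaw, dx, dy, dz, roll, jaw, dx, dy, dz, roll, ...]. A call has 1 to 20 rows; each row shifts and turns the commanded pose from where the row before left it, along the tool's axes as they then stand; what a row does not reach is not made up. A row lasts 1/8 s, in which the tool goes at most 62.5 mm and 10.7 degrees, less where a joint would pass 70% of its speed; a pose out of reach is approached as far as the arm can. A call is refused whole if a number of a shift passes 6.25 or a number of a turn 0.188, either way. A call with a gripper value outside its range is refused whole. The fingers move at their own pace and stop on an object; FORCE is the grip in N (left out, the last holds). Time passes only in rows, so rows that do not move let the fingers close. It gives the time, the measured TCP pose, the force, the opening and the grip force at its end, in the units of the state.
- env.get_obs(): the state, without advancing time (a new reading comes with each control period).
- env.capture(name): name is "side" or "top" or "wrist"; returns a dict with "pixels" (400x640x3 uint8, red, green, blue), "fovy" (degrees; the focal length in pixels is half the picture's height over the tangent of half this angle, whatever the lens; pixels are square), "cx", "cy" (the principal point, pixels), "k1" (the pictures are not rectified: a ray, as slopes to the right and down, at radius r is drawn at 1 + k1 r^2 times it, then the intrinsics apply), "eye" and "attitude" of the camera in the world; the wrist camera has in their place "tool_from_camera" (4x4, takes a point from camera to tool coordinates, whose origin is the TCP and whose axes are the flange's). Camera axes: x right, y up, looking along -z (the intrinsics and any distortion apply to the point x, -y, -z); pixel columns grow to the right and rows downward; lengths in m; the calibration is good to about 2 mm. A picture is of the moment at which its call begins: read the wrist's pose just before it. There is no depth.
- env.job_done(): hands the job in; it is judged then, once.
Trained networks look in a picture, given as the dict that the camera call returned (one of the last four; its "shot" number tells which), for a name from the list of things; names that differ only in an ending like _2 or _b are one class to them, and where a whole thing is asked for, a point or a joint stands for the part that bears it (a point fixed in the world has none). Each returns a list of dicts, best first, with "confidence" (0 to 1); they miss things now and then, are a little off and sometimes report something else, mostly with a low value. They report only what shows in the picture. A call takes as long as a camera call.
- env.spot_in(name, picture): "centre" ([x, y, z] in m, in world coordinates, good to about 4 mm: the middle of the surface that is visible of it).
- env.place_of(name, picture): "centre" ([x, y, z] in m, in world coordinates, good to about 4 mm: a listed point, or the origin of a listed thing).
The state is a dict: "time": time; "q": joint angles; "joint_vel": joint speeds; "tau": joint torques, N m; "position": TCP position; "orientation": TCP orientation; "wrist_force": force on the tool from outside, world axes, zero at the start; "wrist_torque": the same for the moment, N m; "opening": finger opening in m; "grasp_force": force on a finger pad.
Only numpy, scipy, OpenCV 4.12 (cv2) and the standard library are available. Lean on these libraries where they do the work, as an engineer would, in place of code of your own. Each camera call takes 0.05 s, during which the arm holds its last target. There are 200 camera calls.

### The job

Slide the inspection camera along its track by the black grip plate on its top until its pointer stands at the white line on the base. Then take the tall capped tube out of the rack and hold it up before the lens: cap end up, its middle on the lens axis 70 mm in front of the lens, leaning with its cap away from the camera so that it is square to the tilted line of sight. Finish while holding it there still, without knocking the camera out of place, and leave the two short tubes and everything else where they stand.

Things in the scene. Friction and masses are not known exactly. Their poses are not given: they have to be found in the camera images.
- camera_slide (a joint): Slide joint of the camera carriage on the stand's track, in m: 0 at one end, 0.080 at the other; the pointer is at the white line at 0.060. It grows along the stand's -y axis. It starts between 0 and 0.035, moves stiffly (about 2 N) and stays where it is left.
- camera_stand: Dark grey steel base plate of the inspection stand, fixed, 90 (x) x 170 (y) x 14 mm, two steel guide rods on it; origin at the centre of its underside on the desk, z up; the camera looks towards its -x side and slides along its y.
- white_line (a point): Middle of the white line (14 x 3 mm) across the base plate's top, at its -x edge; the carriage's small steel pointer just above the plate there must stand over it.
- slide_grip (a point): On the camera carriage, in the upper part of the black grip plate that stands upright on its top: the plate is 34 mm long (stand's x), 10 mm thick (stand's y, the sliding direction), its top 12 mm above this point and 34 mm of it free; a 30 mm wide bracket lies under it. Pinch it across its thickness from above. The point has the stand's axes and rides with the carriage.
- lens (a point): Centre of the lens front. The camera head is a white 48 x 44 x 44 mm box on the carriage, its centre 180 mm above the desk, with a black lens barrel 36 mm across, and moves with the carriage. The point's -x axis is the line of sight, tilted 25 degrees (0.436 rad) downwards; its z axis, 25 degrees from vertical and leaning towards the side the camera looks to (away from the camera), is the direction in which the tube shall point (bottom to cap).
- view_point (a point): Point in the air on the lens axis, 70 mm in front of the lens, axes as lens; the middle of the tube belongs here. Rides with the carriage.
- tall_tube: The tall sample tube: 16 mm in diameter, 82 mm long, with a 24 mm long cap at its top, about 15 g. Origin at the centre of its bottom, z along the tube towards the cap. It stands loosely in one of the rack's three wells (which one changes), 45 mm deep in it, so that 37 mm stand out above the rack.
- tube_middle (a point): Middle of the tall tube, on its axis, 41 mm above its bottom; axes as tall_tube.
- tube_rack: Fixed grey block, 150 (x) x 40 (y) x 75 mm, three wells of 18 mm at x = -50, 0 and +50 mm, 45 mm deep. Origin at the centre of its underside, z up.
- short_tube_a: A short capped tube in another well of the rack, 16 mm in diameter, 55 mm long, 10 mm of it stand out; origin at its bottom. Leave it.
- short_tube_b: The other short tube, the same as short_tube_a. Leave it.
- stapler: Black desk stapler, 124 x 87 x 41 mm, bystander; origin at its underside.
- tape_roll: Roll of tape lying flat, 82 mm across, 18 mm high, bystander; origin at its underside.
- control_bottle: Small brown bottle, 26 mm across, 60 mm high, bystander; origin at its underside.
- forceps: Steel forceps lying flat, 127 mm long, 8 mm high, bystander; origin at its underside.

How it is judged:
By the outcome, as a careful person would: the job done as asked, in the order asked, and still so for the second after the job is handed in, while the arm keeps its last pose, push and grip.
It also fails if it takes over 51 s, if anything falls off the work surface, if the arm or the gripper's body presses on something with over 40 N, if the wrist force passes 120 N, or if a joint passes its speed limit or range.

## Working session

There is one attempt and no reset: what is moved stays moved. The work goes in short steps, Python scripts to look and compute and a shell command to move; the robot and the scene stay as the last step left them, time stands still between calls to the robot, and variables do not carry over. Pictures are saved under pics/ and viewed, at most 12 in all, crops included, and the job is handed in when it is done.

```bash
mkdir -p pics
cat > h.py <<'E'
import numpy as np, cv2
from plant import env
from scipy.spatial.transform import Rotation as R
def save(n,f):
    p=env.capture(n); cv2.imwrite('pics/'+f,cv2.cvtColor(p['pixels'],cv2.COLOR_RGB2BGR)); return p
E
python3 - <<'E'
from h import *
np.set_printoptions(precision=4,suppress=True)
print(env.get_obs(), env.finger_overhang)
for c in ['side','top']:
    p=save(c,c+'1.png'); print(c,p['fovy'],p['cx'],p['cy'],p['k1'],p['eye'],p['attitude'])
    for n in ['camera_stand','white_line','slide_grip','lens','view_point','tall_tube','tube_middle','tube_rack','short_tube_a','stapler','tape_roll','control_bottle','forceps']:
        print(n,[(np.round(d['centre'],3).tolist(),round(d['confidence'],2),[k for k in d if k not in('centre','confidence')]) for d in env.place_of(n,p)[:3]])
im=np.vstack([cv2.imread('pics/side1.png'),cv2.imread('pics/top1.png')])
cv2.imwrite('pics/both.png',cv2.resize(im,(480,600)))
E
```

```text
{'time': 0.0, 'q': array([-78.5499,   3.056 ,  92.4908,   0.0015,  84.5693,  -6.8162]), 'joint_vel': array([-0.0166, -0.0718, -0.0277,  0.0616, -0.0195, -0.0752]), 'tau': array([  0.    , -39.3681, -37.0177,  -0.0001,   0.0069,   0.    ]), 'position': array([ 0.1958, -0.5929,  0.2551]), 'orientation': array([-179.8849,   -0.0152,   18.2662]), 'wrist_force': array([0.3065, 0.2527, 0.3579]), 'wrist_torque': array([-0.0434, -0.0275,  0.043 ]), 'grasp_force': 0.0, 'opening': 0.08541452515680852} 0.025
side 56.021665489008164 315.35711486039037 202.08482544006273 -0.062425711114090086 [ 0.3412 -1.014   0.8518] [50.3517  0.9591 -8.221 ]
camera_stand [([0.469, 0.21, 0.003], 0.58, [])]
white_line [([0.507, 0.186, 0.014], 0.73, []), ([0.476, -0.423, 0.001], 0.3, [])]
slide_grip [([0.43, 0.198, 0.225], 0.94, [])]
lens [([0.444, 0.177, 0.16], 0.76, [])]
view_point [([0.478, 0.116, 0.135], 0.9, [])]
tall_tube [([0.495, -0.471, 0.032], 0.44, [])]
tube_middle [([0.5, -0.472, 0.071], 0.46, []), ([0.456, -0.381, 0.026], 0.39, [])]
tube_rack [([0.477, -0.424, 0.001], 0.88, [])]
short_tube_a [([0.477,
[... 461 characters left out ...]
 [  8.8996  -0.1354 -88.3264]
camera_stand [([0.468, 0.208, -0.0], 0.6, []), ([0.446, 0.171, 0.161], 0.3, [])]
white_line [([0.499, 0.183, 0.012], 0.9, [])]
slide_grip [([0.429, 0.205, 0.228], 0.84, [])]
lens [([0.45, 0.166, 0.161], 0.97, [])]
view_point [([0.475, 0.12, 0.136], 0.8, [])]
tall_tube [([0.495, -0.472, 0.03], 0.53, [])]
tube_middle [([0.495, -0.47, 0.072], 0.47, [])]
tube_rack [([0.472, -0.425, -0.005], 0.55, [])]
short_tube_a []
stapler [([0.423, 0.008, 0.0], 0.89, [])]
tape_roll [([0.374, 0.101, -0.0], 0.74, [])]
control_bottle [([0.388, -0.506, -0.002], 0.52, []), ([0.491, -0.466, 0.074], 0.47, []), ([0.445, 0.167, 0.162], 0.4, [])]
forceps [([0.456, -0.574, -0.0], 0.41, [])]
```

View pics/side1.png

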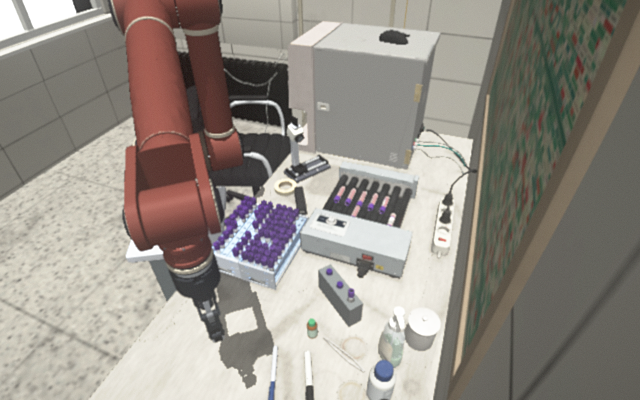

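View pics/top1.png

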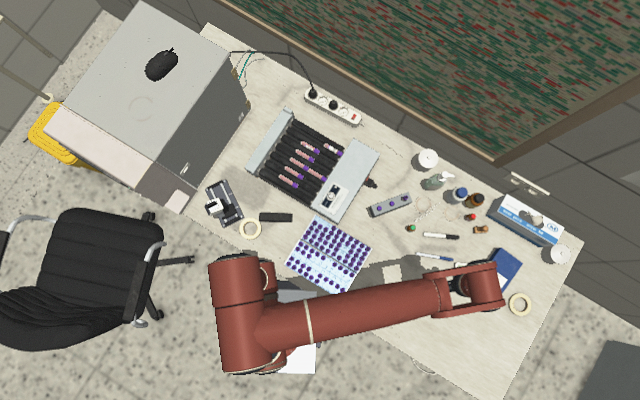

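The side view shows the stand at about (310,165) and the rack at (340,295), with the tall tube at its near end (350,293). The top view agrees: stand (225,200), rack (390,204). The network positions fit both.

The tool only translates and rolls, so I plan to lean the tube by pivoting it in the pads against the rack's edge.

```bash
cat >> h.py <<'E'
def go(x,y,z):
    "shift in cm along present tool axes to bring TCP to x,y,z"
    o=env.get_obs(); M=R.from_euler('xyz',o['orientation'],degrees=True).as_matrix()
    print('pos',o['position'].round(4),'rpy',o['orientation'].round(2),'q',o['q'].round(1),'t',o['time'],'open',round(o['opening'],4),'F',o['wrist_force'].round(1),'grip',round(o['grasp_force'],1))
    print('shift cm',(M.T@(np.array([x,y,z])-o['position'])*100).round(2))
E
python3 -m pendant '[1,4,-3.2,-2.05,0, 1,4,-3.2,-2.05,0, 1,4,-3.2,-2.05,0, 1,4,-3.2,-2.05,0, 1,4,-3.2,-2.05,0, 1,4,-3.2,-2.05,0, 1,4,-3.2,-2.05,0, 1,4,-3.2,-2.05,0, 1,0,0,0,-0.18, 1,0,0,0,-0.18, 1,0,0,0,-0.18, 1,0,0,0,-0.18, 1,0,0,0,-0.18, 1,0,0,0,-0.18, 1,0,0,0,-0.18, 1,0,0,0,-0.18, 1,0,0,0,-0.18, 1,0,0,0,-0.16]'
python3 - <<'E'
from h import *
go(0.48,0.1,0.42)
p=env.capture('wrist'); print(p['tool_from_camera'].round(4), p['fovy'])
E
```

```text
time: 3.65
position: [0.4195, -0.2501, 0.4204]
orientation: [180.0, 0.0, 120.6]
wrist_force: [0.0, 0.6, 0.2]
opening: 0.0853
grasp_force: 0.0
pos [ 0.4195 -0.2501  0.4204] rpy [1.8000e+02 1.0000e-02 1.2056e+02] q [-39.5 -18.3  96.4   0.  101.9 -70.1] t 3.65 open 0.0853 F [0.  0.6 0.2] grip 0.0
shift cm [27.07 23.01  0.04]
[[ 1.000e-04  9.481e-01  3.180e-01  8.160e-02]
 [ 1.000e+00 -1.000e-04  1.000e-04  9.000e-04]
 [ 1.000e-04  3.180e-01 -9.481e-01 -1.180e-01]
 [ 0.000e+00  0.000e+00  0.000e+00  1.000e+00]] 70.19322746478923
```

```bash
python3 -m pendant '[1,5,4.32,0.3,0, 1,5,4.32,0.3,0, 1,5,4.32,0.3,0, 1,5,4.32,0.3,0, 1,5,4.32,0.3,0, 1,5,4.32,0.3,0, 1,0,0,0,0.18, 1,0,0,0,0.18, 1,0,0,0,0.18, 1,0,0,0,0.18, 1,0,0,0,0.18, 1,0,0,0,0.18, 1,0,0,0,0.18, 1,0,0,0,0.18, 1,0,0,0,0.18, 1,0,0,0,0.18, 1,0,0,0,0.18, 1,0,0,0,0.18, 1,0,0,0,0.18, 1,0,0,0,0.18]'
python3 -m pendant '[1,0,0,0,0.18, 1,0,0,0,0.18, 1,0,0,0,0.18, 1,0,0,0,0.09, 1,0,0,0,0]'
python3 - <<'E'
from h import *
go(0.43,0.2,0.3)
p=save('wrist','w1.png')
for n in ['camera_stand','white_line','slide_grip','lens','view_point']:
    print(n,[(np.round(d['centre'],4).tolist(),round(d['confidence'],2)) for d in env.place_of(n,p)[:2]])
E
```

```text
time: 6.2
position: [0.4882, 0.1181, 0.4034]
orientation: [-180.0, -0.0, -24.6]
wrist_force: [-0.4, -0.8, -0.2]
opening: 0.0851
grasp_force: 0.0
time: 6.82
position: [0.4882, 0.1182, 0.4033]
orientation: [-180.0, -0.0, -60.3]
wrist_force: [0.4, -0.1, 0.5]
opening: 0.0853
grasp_force: 0.0
pos [0.4882 0.1182 0.4033] rpy [-180.     -0.    -60.26] q [  5.1 -16.4  96.5  -0.   99.9 155.4] t 6.825 open 0.0853 F [ 0.4 -0.1  0.5] grip 0.0
shift cm [-10.     1.    10.33]
camera_stand [([0.4676, 0.207, 0.0008], 0.79)]
white_line [([0.5059, 0.1864, 0.0158], 0.57)]
slide_grip [([0.4296, 0.2025, 0.2253], 0.85)]
lens [([0.4431, 0.1754, 0.1636], 0.81), ([0.4221, 0.006, -0.0004], 0.44)]
view_point []
```

View pics/w1.png

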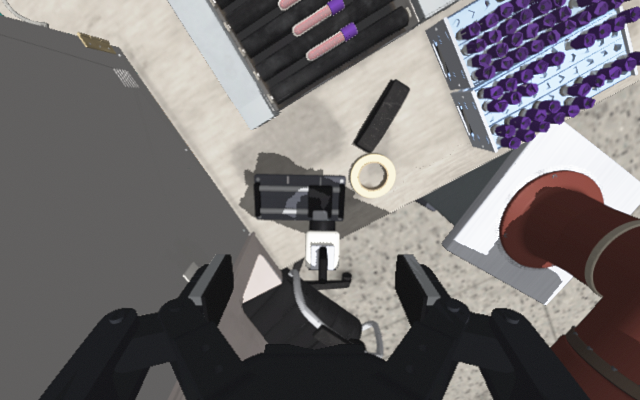

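The base plate corners are near (257,175), (345,175), (345,218) and (257,218), aligned with the tool. The head and grip plate are at about (320,260), and the cabinet's corner foot is near (250,235). Next I turn pixels into positions for the stand yaw and the cabinet clearance.

```bash
cat >> h.py <<'E'
def cam(p,o=None):
    f=200/np.tan(np.radians(p['fovy']/2)); K=np.array([[f,0,p['cx']],[0,f,p['cy']],[0,0,1.]])
    if 'eye' in p: M=R.from_euler('xyz',p['attitude'],degrees=True).as_matrix(); e=np.array(p['eye'])
    else:
        T=np.array(p['tool_from_camera']); B=R.from_euler('xyz',o['orientation'],degrees=True).as_matrix()
        M=B@T[:3,:3]; e=np.array(o['position'])+B@T[:3,3]
    return K,M,e,np.array([p['k1'],0,0,0,0.])
def ray(p,uv,z,o=None):
    K,M,e,D=cam(p,o)
    n=cv2.undistortPoints(np.array(uv,float).reshape(-1,1,2),K,D).reshape(-1,2)
    d=np.c_[n[:,0],-n[:,1],-np.ones(len(n))]@M.T
    return e+d*((z-e[2])/d[:,2])[:,None]
def proj(p,X,o=None):
    K,M,e,D=cam(p,o); c=(np.atleast_2d(X)-e)@M; c=c*[1,-1,-1]
    return cv2.projectPoints(c,np.zeros(3),np.zeros(3),K,D)[0].reshape(-1,2)
E
python3 - <<'E'
from h import *
o=env.get_obs(); p=env.capture('wrist')
print('cab',ray(p,[(250,235),(285,268)],0,o).round(3))
c=ray(p,[(257,175),(345,175),(345,218),(257,218)],.014,o); print('stand',c.round(4),c.mean(0))
g=ray(p,[(322,255),(322,280)],.238,o); print('plate',g.round(4))
im=cv2.cvtColor(p['pixels'],cv2.COLOR_RGB2BGR)[150:320,210:410]
for q in proj(p,[[.4296,.2025,.226],[.503,.1855,.014]],o): print(q)
cv2.imwrite('pics/w1c.png',cv2.resize(im,None,fx=3.5,fy=3.5,interpolation=cv2.INTER_CUBIC))
E
```

```text
cab [[0.517 0.33  0.   ]
 [0.419 0.363 0.   ]]
stand [[0.5585 0.2065 0.014 ]
 [0.4186 0.1265 0.014 ]
 [0.3739 0.1987 0.014 ]
 [0.521  0.2829 0.014 ]] [0.46800786 0.20363795 0.014     ]
plate [[0.4415 0.1829 0.238 ]
 [0.4248 0.2115 0.238 ]]
[322.03865443 266.8549392 ]
[289.09883926 179.9350834 ]
```

View pics/w1c.png

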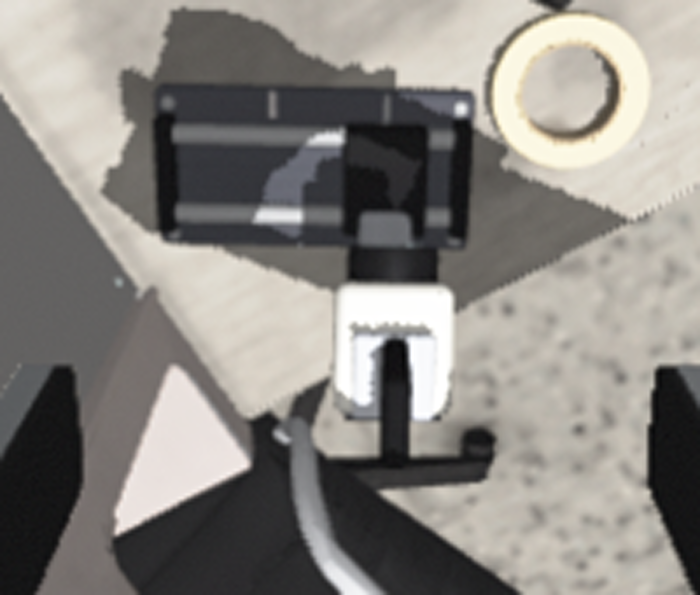

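Run:
```python
from h import *
o=env.get_obs(); p=env.capture('wrist')
f=lambda L,z: ray(p,[(210+a/3.5,150+b/3.5) for a,b in L],z,o)
L=f([(272,103),(387,105)],.014); print('line,pointer',L.round(4),np.linalg.norm(L[0]-L[1]))
for e in ([(157,88),(472,92)],[(165,240),(465,245)]):
    a=f(e,.014); d=a[0]-a[1]; print('edge yaw',np.degrees(np.arctan2(d[1],d[0])),np.linalg.norm(d))
g=f([(397,340),(397,465)],.238);print('plate',g.round(4),g.mean(0))
l=f([(272,89),(272,118)],.014);print('linelen',l)
go(g.mean(0)[0],g.mean(0)[1],.300)
```

```text
line,pointer [[0.5057 0.1859 0.014 ]
 [0.4527 0.1569 0.014 ]] 0.06043275287970531
edge yaw 29.01467319534968 0.16493699272440498
edge yaw 28.764595875029865 0.1653436582018244
plate [[0.4451 0.1736 0.238 ]
 [0.4214 0.214  0.238 ]] [0.43325743 0.19380296 0.238     ]
linelen [[0.50925103 0.17925368 0.014     ]
 [0.50183456 0.19312172 0.014     ]]
pos [0.4883 0.1182 0.4033] rpy [-180.     -0.    -60.22] q [  5.1 -16.4  96.5  -0.   99.9 155.3] t 7.225 open 0.0851 F [ 0.5 -0.   0.9] grip 0.0
shift cm [-9.3   1.02 10.33]
```

```bash
python3 -m pendant '[1,0,0,0,0.016, 1,-3.3,0.25,2.5,0, 1,-3.3,0.25,2.5,0, 1,-3.4,0.25,3,0, 0.5,0,0,3,0, 0.2,0,0,3,0, 0.2,0,0,2.7,0, 0.2,0,0,0,0]' 40
python3 - <<'E'
from h import *
go(.43,.2,.236)
p=save('wrist','w2.png')
g=env.place_of('slide_grip',p); print(g)
E
```

```text
time: 8.22
position: [0.432, 0.2018, 0.2338]
orientation: [179.7, 0.1, -61.2]
wrist_force: [1.3, 0.9, 0.0]
opening: 0.0509
grasp_force: 0.0
pos [0.432  0.2018 0.2338] rpy [ 1.7971e+02  7.0000e-02 -6.1160e+01] q [ 16.1 -17.  112.9   0.   84.4 167.2] t 8.225 open 0.0509 F [1.3 0.9 0. ] grip 0.0
shift cm [ 0.05  0.26 -0.22]
[{'centre': [0.4318, 0.2023, 0.2263], 'confidence': 0.83}]
```

View pics/w2.png

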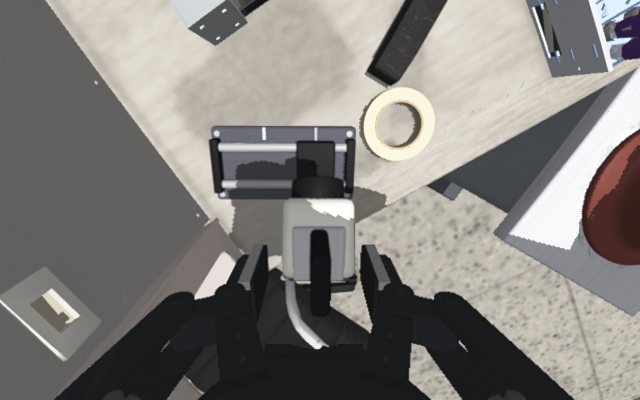

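The plate at (320,272) is centred between the fingers. The white line is at (264,133) and the pointer at (316,132). I close and slide.

```bash
python3 -m pendant '[-1,0,0,-0.2,0, -1,0,0,0,0, -1,0,0,0,0, -1,0,0,0,0, -1,0,-0.6,0,0, -1,0,-0.7,0,0, -1,0,-0.8,0,0, -1,0,-0.8,0,0, -1,0,-0.8,0,0, -1,0,-0.8,0,0, -1,0,-0.6,0,0, -1,0,-0.5,0,0, -1,0,0,0,0, -1,0,0,0,0]' 40
python3 - <<'E'
from h import *
go(.43,.2,.236)
o=env.get_obs();p=save('wrist','w3.png')
im=cv2.cvtColor(p['pixels'],cv2.COLOR_RGB2BGR)[100:240,180:460]
cv2.imwrite('pics/w3c.png',cv2.resize(im,None,fx=2.8,fy=2.8,interpolation=cv2.INTER_CUBIC))
E
```

```text
time: 10.07
position: [0.4837, 0.2293, 0.2399]
orientation: [-179.8, -0.1, -61.2]
wrist_force: [1.7, 0.1, 5.7]
opening: 0.0093
grasp_force: 41.3
pos [0.4837 0.2293 0.2399] rpy [-1.7978e+02 -7.0000e-02 -6.1170e+01] q [ 17.4  -8.9 105.4  -0.   83.2 168.6] t 10.075 open 0.0093 F [1.7 0.1 5.7] grip 41.3
shift cm [-0.03  6.12  0.37]
```

View pics/w3c.png

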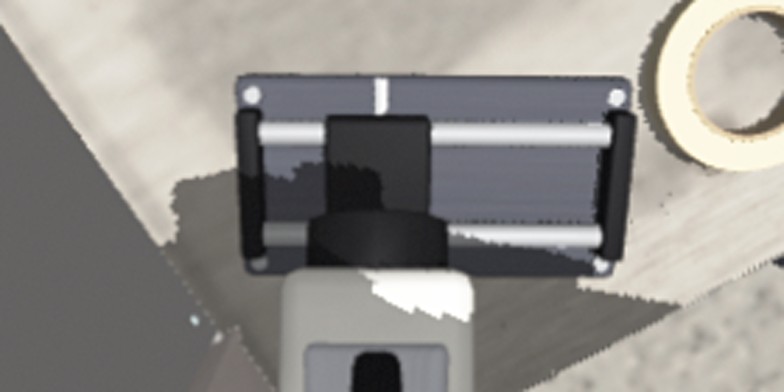

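Run:
```python
import cv2,numpy as np
a=cv2.imread('pics/w2.png');b=cv2.imread('pics/w3.png')
for r in range(125,145,2): print(r,'w2',a[r,258:270].mean(1).astype(int),a[r,309:322].mean(1).astype(int),'w3',b[r,308:326].mean(1).astype(int))
```

```text
125 w2 [161 163 166 169 169 169 170 171 170 168 166 165] [191 192 193 191 190 189 189 189 191 193 194 194 194] w3 [169 173 175 175 176 175 176 177 177 176 175 173 172 173 173 173 174 173]
127 w2 [ 94  94  92 105 150 194 188 137  94  92  92  93] [ 86  88  88  83  86 115 148 142 106  82  79  84  85] w3 [ 83  85  85  85  85  96 122 128 112 117  99  84  84  83  84  83  80  81]
129 w2 [109 108 108 130 213 250 246 185 113 107 108 109] [110 110 110 107 106 170 228 211 146 110 109 110 111] w3 [109 109 109 107 108 139 221 240 253 248 174 111 106 108 109 108 108 108]
131 w2 [111 112 110 119 202 248 247 190 111 110 112 113] [116 116 116 115 116 171 226 216 152 117 115 116 116] w3 [115 116 116 115 112 120 214 238 251 245 175 117 114 117 116 116 117 117]
133 w2 [113 112 111 124 197 246 249 207 125 111 112 112] [115 116 115 112 105 166 225 210 148 116 114 116 116] w3 [116 115 115 114 113 135 218 238 251 245 177 117 114 115 115 114 115 115]
135 w2 [112 112 110 117 187 245 248 207 126 110 111 112] [116 115 115 114 114 166 225 215 153 116 114 116 115] w3 [115 116 115 115 112 118 213 238 251 245 165 108 113 115 115 116 115 114]
137 w2 [109 110 109 115 182 244 251 220 134 109 110 111] [114 114 114 112 104 163 224 210 149 115 114 115 115] w3 [115 114 115 114 113 134 217 238 251 248 181 117 113 113 115 114 114 114]
139 w2 [111 111 110 113 161 229 243 199 127 111 112 112] [108 108 107 105 102 154 210 202 144 109 107 109 110] w3 [115 115 114 115 114 127 216 239 248 213 139 115 115 115 116 115 116 115]
141 w2 [107 107 111 110 108 107 108 110 110 111 112 112] [29 28 28 26 24 36 49 49 37 31 30 31 31] w3 [33 34 34 34 33 40 61 70 61 41 32 32 35 36 43 44 43 40]
143 w2 [139 137 138 139 137 137 139 140 138 138 141 141] [41 43 42 43 42 42 42 41 43 42 41 43 43] w3 [40 42 40 41 41 41 42 41 40 41 41 42 42 41 41 40 41 41]
```

The pointer (column 315.0) stands about 1.6 px, or 1.9 mm, past the line (316.6), so I move back.

```bash
python3 -m pendant '[-1,0,0.1,0,0, -1,0,0.09,0,0, -1,0,0,0,0, -1,0,0,0,0]' 40
cat > chk.py <<'E'
from h import *
go(.43,.2,.236)
p=save('wrist','w4.png'); b=p['pixels'].mean(2)
for r in (129,133,137,141): print(r,b[r,308:328].astype(int))
E
python3 chk.py
```

```text
time: 10.62
position: [0.482, 0.2283, 0.24]
orientation: [-179.8, -0.1, -61.2]
wrist_force: [1.4, -1.2, 5.9]
opening: 0.0095
grasp_force: 41.5
pos [0.482  0.2283 0.24  ] rpy [-1.7979e+02 -7.0000e-02 -6.1170e+01] q [ 17.4  -9.2 105.7  -0.   83.2 168.5] t 10.625 open 0.0095 F [ 1.4 -1.2  5.9] grip 41.5
shift cm [-0.03  5.92  0.37]
129 [108 109 108 106 111 165 228 240 175 111 106 108 108 107 108 107 108 108
 108 107]
133 [115 114 115 113 117 166 226 238 176 117 113 114 114 115 116 114 115 115
 116 115]
137 [114 114 114 113 118 188 231 237 177 116 112 114 113 114 114 114 114 114
 113 114]
141 [27 30 32 33 34 47 65 68 49 32 34 33 36 42 45 40 42 46 44 40]
```

Pointer and line now coincide (both at column 314.6). I release, retreat, and measure the lens again.

```bash
python3 -m pendant '[0,0,0,0,0, 0.2,0,0,0,0, 0.2,0,0,0,0, 0.2,0,0,-2,0, 0.2,0,0,-4,0, 0.2,0,0,-5,0, 0.2,4,0,-5,0, 0.2,4,0,0,0, 0.2,0,0,0,0]'
python3 - <<'E'
from h import *
go(.43,.2,.236)
o=env.get_obs(); p=save('wrist','w5.png')
for n in ['white_line','slide_grip','lens','view_point']:
    print(n,[(np.round(d['centre'],4).tolist(),round(d['confidence'],2)) for d in env.place_of(n,p)[:2]])
q=env.capture('top')
for n in ['lens','view_point','tube_middle','tall_tube','tube_rack']:
    print(n,[(np.round(d['centre'],4).tolist(),round(d['confidence'],2)) for d in env.place_of(n,q)[:2]])
b=p['pixels'].mean(2)
for X in ([.506,.186,.014],): print(proj(p,X,o))
E
```

```text
time: 11.8
position: [0.52, 0.1574, 0.3993]
orientation: [-179.9, -0.1, -61.3]
wrist_force: [-0.3, 0.1, -0.4]
opening: 0.0517
grasp_force: 0.0
pos [0.52   0.1574 0.3993] rpy [-1.7986e+02 -6.0000e-02 -6.1330e+01] q [  9.  -10.8  92.2  -0.   98.5 160.3] t 11.8 open 0.0517 F [-0.3  0.1 -0.4] grip 0.0
shift cm [-8.07  5.89 16.31]
white_line [([0.506, 0.1849, 0.0179], 0.69)]
slide_grip [([0.4803, 0.2326, 0.2246], 0.73)]
lens [([0.4964, 0.206, 0.1635], 0.88), ([0.3726, 0.1019, -0.0001], 0.49)]
view_point []
lens [([0.4989, 0.2021, 0.16], 0.65)]
view_point []
tube_middle [([0.4946, -0.469, 0.0739], 0.5)]
tall_tube [([0.4981, 0.1834, 0.0136], 0.62), ([0.4926, -0.4715, 0.033], 0.39)]
tube_rack [([0.4723, -0.4217, -0.0021], 0.78)]
[[313.98142829 170.34899306]]
```

```bash
python3 -m pendant '[-0.15,4.5,2.47,0,0, -0.15,4.5,2.47,0,0, -0.15,4.5,2.47,0,0, -0.15,4.5,2.47,0,0, -0.15,4.5,2.47,0,0, -0.15,4.5,2.47,0,0, -0.15,4.5,2.47,0,0, -0.15,4.5,2.47,0,0, -0.15,4.5,2.47,0,0, -0.15,4.5,2.47,0,0, -0.15,4.5,2.47,0,0, -0.15,4.5,2.47,0,0, -0.15,0,0,1,-0.18, -0.15,0,0,2,-0.18, -0.15,0,0,2,-0.18, -0.15,0,0,2,-0.18, -0.15,0,0,2,-0.18, -0.15,0,0,1,-0.18, -0.15,0,0,0,-0.18, -0.15,0,0,0,-0.18]'
python3 -m pendant '[-0.15,0,0,0,-0.03,-0.15,0,0,0,0]'
python3 - <<'E'
from h import *
go(.495,-.471,.102)
o=env.get_obs(); p=save('wrist','w6.png')
for n in ['tube_rack','tall_tube','tube_middle','short_tube_a']:
    print(n,[(np.round(d['centre'],4).tolist(),round(d['confidence'],2)) for d in env.place_of(n,p)[:2]])
E
```

```text
time: 14.85
position: [0.52, -0.4568, 0.2966]
orientation: [-180.0, 0.0, 21.7]
wrist_force: [-0.4, -0.4, -0.6]
opening: 0.0364
grasp_force: 0.0
time: 15.1
position: [0.52, -0.4569, 0.2971]
orientation: [-180.0, 0.0, 23.0]
wrist_force: [0.4, -0.2, -0.1]
opening: 0.0365
grasp_force: 0.0
pos [ 0.52   -0.4569  0.2971] rpy [-179.99    0.     22.96] q [-47.5  10.8  80.1   0.   89.1  19.6] t 15.1 open 0.0365 F [ 0.4 -0.2 -0.1] grip 0.0
shift cm [-2.85  0.32 19.51]
tube_rack [([0.4712, -0.4216, -0.0006], 0.85)]
tall_tube [([0.4916, -0.4711, 0.0301], 0.66)]
tube_middle [([0.4957, -0.4664, 0.075], 0.58), ([0.455, -0.5725, -0.0005], 0.27)]
short_tube_a [([0.4531, -0.3737, 0.0312], 0.67), ([0.4787, -0.4278, 0.031], 0.65)]
```

View pics/w6.png

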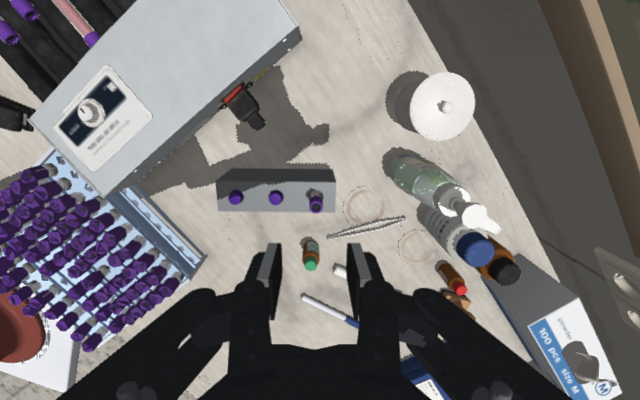

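The rack's top face spans (217,182) to (336,212), square to the tool. The short tubes are at (236,198) and (276,198), the tall tube at (316,203), and the bottle at (311,255) is well clear.

Run:
```python
from h import *
o=env.get_obs(); p=env.capture('wrist')
B=R.from_euler('xyz',o['orientation'],degrees=True).as_matrix()
c=ray(p,[(217,212),(336,211.5),(335,182),(218,183)],.075,o); print('top',c.round(4),c.mean(0).round(4))
for a,b in((0,1),(3,2)): d=c[b]-c[a]; print(np.degrees(np.arctan2(d[1],d[0])),np.linalg.norm(d))
im=p['pixels'][170:222,205:345]; hsv=cv2.cvtColor(im,cv2.COLOR_RGB2HSV)
m=((hsv[...,0]>120)&(hsv[...,0]<150)&(hsv[...,1]>110)).astype(np.uint8)
n,l,s,ce=cv2.connectedComponentsWithStats(m)
for i in range(1,n):
    if s[i,4]>15: print(s[i,:4]+[205,170,0,0],ce[i]+[205,170])
for X in ([.495,-.4705,.112],[.495,-.4705,.088]): print(proj(p,X,o))
```

```text
top [[ 0.4261 -0.3617  0.075 ]
 [ 0.4868 -0.5021  0.075 ]
 [ 0.5218 -0.4848  0.075 ]
 [ 0.4638 -0.3516  0.075 ]] [ 0.4746 -0.425   0.075 ]
-66.66219043117408 0.15298590569936707
-66.48149619577187 0.14533003039258285
[229 190  14  14] [235.25503356 196.75167785]
[269 191  13  14] [275.11888112 197.16783217]
[310 196  12  17] [315.46341463 203.22764228]
[[316.03427322 206.7927725 ]]
[[315.89282222 199.99065514]]
```

```bash
python3 -m pendant '[-0.15,-1.43,0.13,4,0, -0.15,-1.42,0.13,4,0, -0.15,0,0,4,0, -0.15,0,0,3,0, -0.15,0,0,2.3,0, -0.15,0,0,2,0, -0.15,0,0,0,0, -1,0,0,0,0, -1,0,0,0,0, -1,0,0,0,0, -1,0,0,0,0, -1,0,0,0,0]' 30
python3 -c "
from h import *
go(.4947,-.4704,.2)"
```

```text
time: 16.9
position: [0.4953, -0.471, 0.1055]
orientation: [179.9, -0.0, 23.1]
wrist_force: [-0.0, 1.5, 6.1]
opening: 0.0151
grasp_force: 31.0
pos [ 0.4953 -0.471   0.1055] rpy [ 1.799e+02 -4.000e-02  2.308e+01] q [-49.8  17.9  90.6   0.   71.4  17.1] t 16.9 open 0.0151 F [-0.   1.5  6.1] grip 31.0
shift cm [-0.02 -0.06 -9.45]
```

Tube gripped. I lift it, move it to the rack's near side, lower it 19 mm below the edge, and look before pivoting.

```bash
python3 -m pendant '[-1,0,0,-1,0, -1,0,0,-2,0, -1,0,0,-2,0, -1,0,0,-2,0, -1,0,0,0,0, -1,-1.7,0,0,0, -1,-1.7,0,0,0, -1,0,0,2.2,0, -1,0,0,2.2,0, -1,0,0,0,0,-1,0,0,0,0]' 30
python3 - <<'E'
from h import *
M=R.from_euler('z',-66.6,degrees=True).as_matrix()
o=env.get_obs(); print('rack frame',(M.T@(o['position']-[.4746,-.425,0])).round(4))
go(.4953,-.471,.131)
p=save('wrist','w7.png'); q=env.capture('side')
im=cv2.cvtColor(p['pixels'],cv2.COLOR_RGB2BGR)[150:400,220:420]
s=cv2.cvtColor(q['pixels'],cv2.COLOR_RGB2BGR)
u=proj(q,o['position'])[0].astype(int); print(u)
s=s[u[1]-40:u[1]+60,u[0]-40:u[0]+40]
cv2.imwrite('pics/w7c.png',np.hstack([cv2.resize(im,(400,500)),cv2.resize(s,(400,500),interpolation=cv2.INTER_CUBIC)]))
E
```

```text
time: 18.27
position: [0.4637, -0.4836, 0.1295]
orientation: [-180.0, 0.0, 23.1]
wrist_force: [-0.1, -0.3, -0.7]
opening: 0.0149
grasp_force: 30.4
rack frame [ 0.0495 -0.0333  0.1295]
pos [ 0.4637 -0.4836  0.1295] rpy [-1.7995e+02  1.0000e-02  2.3110e+01] q [-52.6  14.8  91.8   0.   73.4  14.3] t 18.275 open 0.0149 F [-0.1 -0.3 -0.7] grip 30.4
shift cm [ 3.4   0.08 -0.15]
[339 291]
```

View pics/w7c.png

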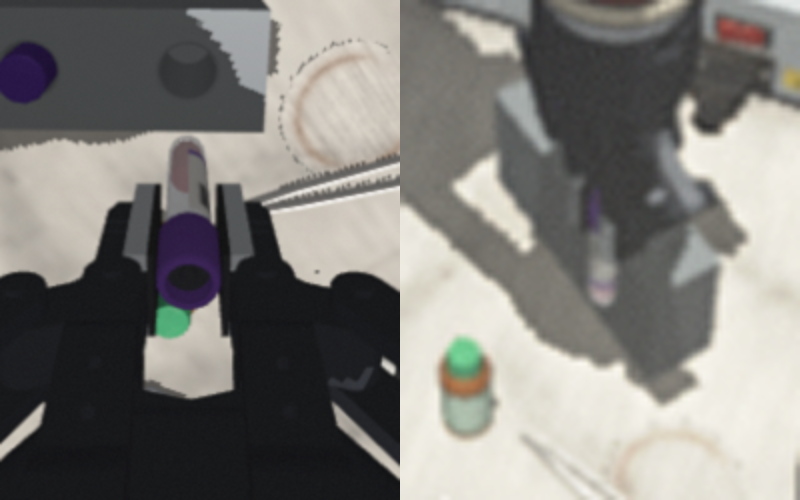

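The tube is upright in the pads with its bottom (188,140 in the crop) just outside the rack's near edge (row 130). The bottle is clear. Now I pivot it over the edge.

```bash
python3 -m pendant '[-1,0.4,0,0,0, -1,0.4,0,0,0, -1,0.4,0,0,0, -1,0.4,0,0,0, -1,0.4,0,0,0, -1,0.4,0,0,0, -1,0.3,0,0,0, -1,0,0,0,0,-1,0,0,0,0]' 30
python3 - <<'E'
from h import *
go(.4953,-.471,.131)
p=save('wrist','w8.png')
im=cv2.cvtColor(p['pixels'],cv2.COLOR_RGB2BGR)[180:330,240:400]
cv2.imwrite('pics/w8c.png',cv2.resize(im,(640,600),interpolation=cv2.INTER_CUBIC))
E
```

```text
time: 19.5
position: [0.4871, -0.4741, 0.13]
orientation: [180.0, 0.2, 23.1]
wrist_force: [-4.5, -2.2, 0.1]
opening: 0.0152
grasp_force: 31.3
pos [ 0.4871 -0.4741  0.13  ] rpy [179.99   0.21  23.08] q [-50.4  16.   90.3  -0.2  73.7  16.6] t 19.5 open 0.0152 F [-4.5 -2.2  0.1] grip 31.3
shift cm [ 0.88  0.04 -0.1 ]
```

View pics/w8c.png

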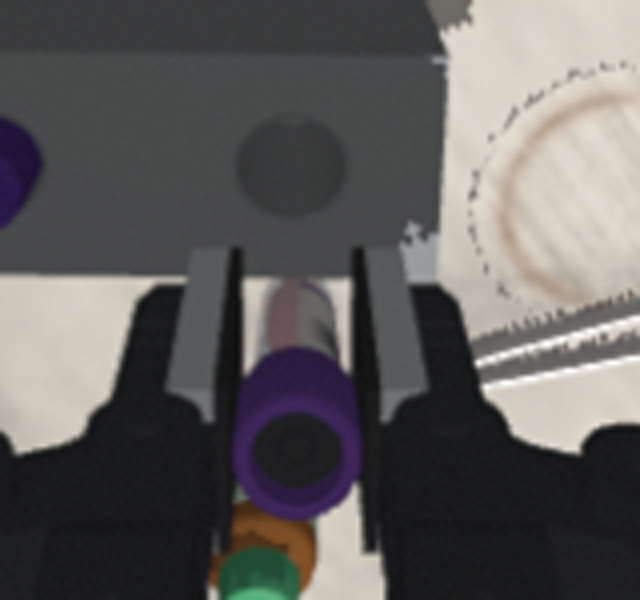

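The cap has tilted over: cap top centre is at about (314,292) and the bottom's far edge at (315,251). I'll fit tilt and axial hold position, with the upright picture as calibration.

```bash
cat > tilt.py <<'E'
from h import *
from scipy.optimize import least_squares
def pts(p,o,th,a,x0):   # a: grasp point above tube bottom (m); axis tilt th (cap to +tool x), x0 offset of axis
    B=R.from_euler('xyz',o['orientation'],degrees=True).as_matrix()
    ax=np.array([np.sin(th),0,-np.cos(th)]); P=np.array([x0,0,.006])
    per=np.array([np.cos(th),0,np.sin(th)])
    X=[P+(.082-a)*ax, P-a*ax+.008*per]
    if th<.1: X[1]=P-a*ax+.008*per
    return proj(p,np.array(X)@B.T+o['position'],o)
def fit(p,o,cap,bot,a=None):
    if a is None:
        r=least_squares(lambda v:(pts(p,o,v[0],v[1],0)-[cap,bot])[:,1],[.0,.069]); return np.degrees(r.x[0]),r.x[1]
    r=least_squares(lambda v:(pts(p,o,v[0],a,v[1])-[cap,bot])[:,1],[.2,0]); return np.degrees(r.x[0]),r.x[1]
E
python3 - <<'E'
from tilt import *
o=env.get_obs(); p=env.capture('wrist')
for a in (.066,.069,.072): print(a,'up',fit(p,o,(315,289),(314,219),a),'now',fit(p,o,(314.3,292),(315,250.8),a))
print('free','up',fit(p,o,(315,289),(314,219)),'now',fit(p,o,(314.3,292),(315,250.8)))
E
```

```text
0.066 up (np.float64(5.678084488192144), np.float64(0.002154092051787614)) now (np.float64(21.421548520848567), np.float64(-0.004488309063324969))
0.069 up (np.float64(5.02534672425928), np.float64(0.00042596059535908085)) now (np.float64(21.085339484990307), np.float64(-0.005384387933578516))
0.072 up (np.float64(4.367735633048427), np.float64(-0.001374824061834093)) now (np.float64(20.747082107514366), np.float64(-0.006322488163134688))
free up (np.float64(4.867813254392674), np.float64(0.0697206779628376)) now (np.float64(23.384422042262436), np.float64(0.04810601388037318))
```

```bash
cat > tilt.py <<'E'
from h import *
from scipy.optimize import least_squares
def pts(p,o,th,a,x0):   # round bottom: sphere silhouette
    T=np.array(p['tool_from_camera']); e=T[:3,3]
    B=R.from_euler('xyz',o['orientation'],degrees=True).as_matrix()
    ax=np.array([np.sin(th),0,-np.cos(th)]); P=np.array([x0,0,.006])
    C=P-(a-.008)*ax; v=C-e; v/=np.linalg.norm(v); n=np.array([1,0,0])-v[0]*v; n/=np.linalg.norm(n)
    return proj(p,np.array([P+(.082-a)*ax, C+.008*n])@B.T+o['position'],o)
def fit(p,o,cap,bot,a):
    r=least_squares(lambda v:(pts(p,o,v[0],a,v[1])-[cap,bot])[:,1],[.2,0],x_scale=[.1,.01]); return np.degrees(r.x[0]).round(1),r.x[1].round(4)
E
python3 - <<'E'
from tilt import *
o=env.get_obs(); p=env.capture('wrist')
for a in (.064,.069,.074): print(a,'up',fit(p,o,(315,289),(314,219),a),'now',fit(p,o,(314.3,292),(315,250.8),a))
q=env.capture('side')
cv2.imwrite('pics/s8.png',cv2.cvtColor(q['pixels'],cv2.COLOR_RGB2BGR))
E
```

```text
0.064 up (np.float64(4.5), np.float64(0.0038)) now (np.float64(20.9), np.float64(-0.0036))
0.069 up (np.float64(3.4), np.float64(0.0008)) now (np.float64(20.3), np.float64(-0.0052))
0.074 up (np.float64(2.2), np.float64(-0.0024)) now (np.float64(19.7), np.float64(-0.0068))
```

Tilt is about 18–20°, with roughly 5 mm of slip in the pads. I raise slightly for leverage and push a bit further.

```bash
python3 -m pendant '[-1,0,0,-0.6,0, -1,0.3,0,0,0, -1,0.3,0,0,0, -1,0.3,0,0,0, -1,0.2,0,0,0, -1,0,0,0,0,-1,0,0,0,0]' 30
python3 - <<'E'
from h import *
go(.4953,-.471,.131)
p=save('wrist','w9.png')
im=cv2.cvtColor(p['pixels'],cv2.COLOR_RGB2BGR)[220:320,260:370]
cv2.imwrite('pics/w9c.png',cv2.resize(im,(660,600),interpolation=cv2.INTER_CUBIC))
E
```

```text
time: 20.58
position: [0.4986, -0.4689, 0.1363]
orientation: [180.0, -0.0, 23.1]
wrist_force: [-3.5, -0.8, 0.3]
opening: 0.0153
grasp_force: 29.3
pos [ 0.4986 -0.4689  0.1363] rpy [ 1.7999e+02 -2.0000e-02  2.3080e+01] q [-49.5  16.2  89.5   0.   74.3  17.4] t 20.575 open 0.0153 F [-3.5 -0.8  0.3] grip 29.3
shift cm [-0.38  0.06  0.53]
```

View pics/w9c.png

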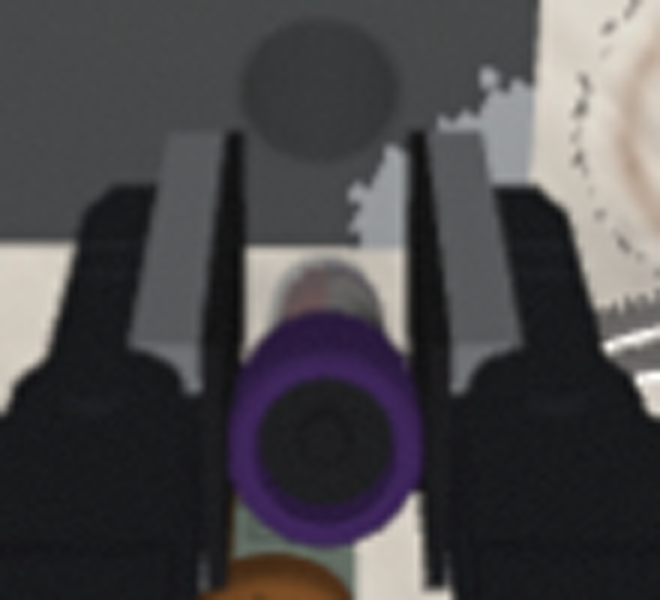

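Cap centre is now at (314.2,293.3) and the bottom edge at (314.7,263.0).

Run:
```python
from tilt import *
o=env.get_obs(); p=env.capture('wrist')
for a in (.064,.069,.074): print(a,fit(p,o,(314.2,293.3),(314.7,263),a))
M=R.from_euler('z',-66.6,degrees=True).as_matrix()
print('rack frame',(M.T@(o['position']-[.4746,-.425,0])).round(4))
```

```text
0.064 (np.float64(27.0), np.float64(-0.0067))
0.069 (np.float64(26.6), np.float64(-0.0076))
0.074 (np.float64(26.2), np.float64(-0.0087))
rack frame [0.0499 0.0046 0.1363]
```

Tilt is about 25°, agreeing with the edge geometry (24.8°). I lift off and carry it to the camera.

```bash
python3 -m pendant '[-1,0,0,-0.5,0, -1,0,0,-2,0, -1,0,0,-4,0, -1,0,0,-5,0, -1,0,0,-5,0, -1,0,0,-2.5,0, -1,1,-1.95,0,0, -1,2,-3.95,0,0, -1,2,-3.95,0,0, -1,2,-3.95,0,0, -1,2,-3.95,0,0, -1,2,-3.95,0,0, -1,2,-3.95,0,0, -1,2,-3.95,0,0, -1,2,-3.95,0,0, -1,2,-3.95,0,0, -1,2,-3.95,0,0, -1,2,-3.95,0,0, -1,2,-3.95,0,0, -1,1,-1.95,0,0]' 30
python3 -m pendant '[-1,1,-2.1,0,0, -1,0,0,0,0.15, -1,0,0,0,0.18, -1,0,0,0,0.18, -1,0,0,0,0.18, -1,0,0,0,0.18, -1,0,0,0,0.18, -1,0,0,0,0.18, -1,0,0,0,0.18, -1,0,0,0,0.06, -1,0,0,0,0]' 30
python3 -c "
from h import *
go(.5373,.1296,.164)
p=save('wrist','w10.png')"
```

```text
time: 23.18
position: [0.5348, 0.1082, 0.3244]
orientation: [-179.9, 0.1, 23.3]
wrist_force: [-0.3, -0.1, 0.1]
opening: 0.0155
grasp_force: 29.5
time: 24.55
position: [0.5361, 0.1291, 0.3246]
orientation: [179.9, 0.1, -61.0]
wrist_force: [0.5, -0.8, -0.9]
opening: 0.015
grasp_force: 29.5
pos [0.5361 0.1291 0.3246] rpy [ 1.7991e+02  1.0000e-01 -6.1040e+01] q [ 5.800e+00 -8.800e+00  9.730e+01  1.000e-01  9.160e+01  1.568e+02] t 24.55 open 0.015 F [ 0.5 -0.8 -0.9] grip 29.5
shift cm [ 0.04 -0.15 16.06]
```

Descend gently, then look.

```bash
python3 -m pendant '[-1,0,-0.15,2,0, -1,0,0,3,0, -1,0,0,3,0, -1,0,0,3,0, -1,0,0,2,0, -1,0,0,2,0, -1,0,0,1,0, -1,0,0,0,0, -1,0,0,0,0]' 30
python3 - <<'E'
from h import *
o=env.get_obs(); go(.5373,.1296,.164)
p=save('wrist','w11.png'); q=save('side','s11.png'); t=save('top','t11.png')
for nm,c in (('w',p),('s',q),('t',t)):
  for n in ['lens','view_point','tube_middle','tall_tube','slide_grip']:
    print(nm,n,[(np.round(d['centre'],4).tolist(),round(d['confidence'],2)) for d in env.place_of(n,c)[:2]])
im=cv2.cvtColor(p['pixels'],cv2.COLOR_RGB2BGR)[150:350,210:430]
u=proj(q,[.525,.16,.14])[0].astype(int); s=cv2.cvtColor(q['pixels'],cv2.COLOR_RGB2BGR)[u[1]-33:u[1]+33,u[0]-33:u[0]+33]; print(u-33)
cv2.imwrite('pics/f.png',np.hstack([cv2.resize(im,(440,400),interpolation=cv2.INTER_CUBIC),cv2.resize(s,(360,400),interpolation=cv2.INTER_CUBIC)]))
E
```

```text
time: 25.72
position: [0.5396, 0.1289, 0.1673]
orientation: [-179.9, -0.0, -61.1]
wrist_force: [-0.3, -0.2, -0.7]
opening: 0.015
grasp_force: 29.5
pos [0.5396 0.1289 0.1673] rpy [-1.7989e+02 -5.0000e-02 -6.1150e+01] q [  5.7  -2.5 106.7  -0.   75.7 156.9] t 25.725 open 0.015 F [-0.3 -0.2 -0.7] grip 29.5
shift cm [-0.17  0.17  0.33]
w lens []
w view_point [([0.5282, 0.143, 0.1316], 0.76)]
w tube_middle [([0.5311, 0.1476, 0.1374], 0.92)]
w tall_tube [([0.5219, 0.1564, 0.098], 0.86)]
w slide_grip []
s lens [([0.5298, 0.1462, 0.1339], 0.64), ([0.4955, 0.2022, 0.1542], 0.59)]
s view_point [([0.5319, 0.1463, 0.1347], 0.55)]
s tube_middle [([0.537, 0.1433, 0.1376], 0.61)]
s tall_tube [([0.376, 0.1015, 0.0031], 0.45), ([0.5263, 0.1529, 0.1], 0.41)]
s slide_grip [([0.4542, -0.5741, 0.0011], 0.68), ([0.4806, 0.2294, 0.2227], 0.66)]
t lens []
t view_point []
t tube_middle []
t tall_tube []
t slide_grip []
[289 111]
```

View pics/f.png

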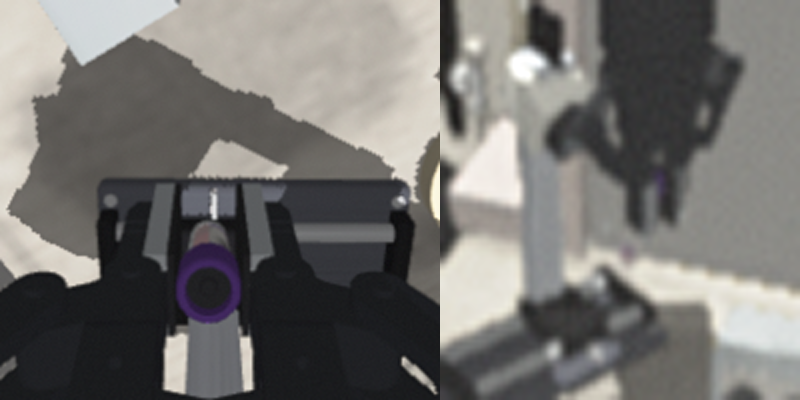

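The tube leans away from the camera in front of the lens. The pointer and line still coincide at (213,203) in the crop. Now a small position correction and a tilt check.

```bash
python3 -m pendant '[-1,-0.15,0.2,0.35,0, -1,0,0,0,0, -1,0,0,0,0, -1,0,0,0,0, -1,0,0,0,0]' 30
python3 - <<'E'
from tilt import *
o=env.get_obs(); go(.5373,.1296,.164); p=save('wrist','w12.png')
for a in (.064,.069,.074): print(a,fit(p,o,(314.5,294),(314.5,260.5),a))
im=p['pixels']; hsv=cv2.cvtColor(im,cv2.COLOR_RGB2HSV)
m=((hsv[...,0]>120)&(hsv[...,0]<150)&(hsv[...,1]>90)).astype(np.uint8); m[:240]=0;m[320:]=0;m[:,:290]=0;m[:,345:]=0
print(cv2.boundingRect(m))
print(im[245:275,314].astype(int).sum(1)//3)
for n in ['tube_middle','tall_tube','view_point']: print(n,env.place_of(n,p)[:1])
E
```

```text
time: 27.25
position: [0.5364, 0.1292, 0.1627]
orientation: [-180.0, -0.0, -61.1]
wrist_force: [0.3, -1.0, -1.3]
opening: 0.015
grasp_force: 29.5
pos [0.5364 0.1292 0.1627] rpy [-179.99   -0.    -61.15] q [  5.8  -2.6 107.2   0.   75.3 157. ] t 27.25 open 0.015 F [ 0.3 -1.  -1.3] grip 29.5
shift cm [ 0.   -0.1  -0.13]
0.064 (np.float64(25.4), np.float64(-0.0071))
0.069 (np.float64(25.0), np.float64(-0.0082))
0.074 (np.float64(24.5), np.float64(-0.0094))
(298, 272, 33, 40)
[137 123 171 218 221 221 221 219 220 220 221 220 221 220 200 144 103  98
  90  91  94  97  97  96  96  90  67  46  44  45]
tube_middle [{'centre': [0.5294, 0.1463, 0.1343], 'confidence': 0.91}]
tall_tube [{'centre': [0.5186, 0.1565, 0.0977], 'confidence': 0.81}]
view_point [{'centre': [0.4188, 0.0082, -0.0005], 'confidence': 0.7}]
```

The tube's middle is within about 2 mm of the view point, the tilt is 25° within a few degrees, the camera is in place and the arm is still. I hand it in.

```bash
python3 -c "
from plant import env
print(env.job_done())"
```

```text
the job is handed in; nothing more can be done
None
```

I handed the job in with the camera's pointer over the white line and the tall tube held still before the lens: its middle is about 2 mm from the view point, leaning 22–25° (asked 25°) with its cap up and away from the camera; I moved nothing else on purpose, but did not recheck the short tubes and bystanders at the end.

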